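# Snap the cover onto the open telephone junction box

### The arm

A 6-joint arm with a two-finger parallel gripper is mounted at the origin on the work surface. World frame = base frame: x ahead of the robot, y to its left, z up, the work surface at z = 0. Lengths are in m, angles in rad, forces in N, time in s.
With the tool pointing down it reaches from about 0.375 to 0.9 m from the base axis. Payload 3.1 kg.
Tool frame: the origin (TCP) lies midway between the tips of the shut fingers; the grasp point (between the pads) lies 19 mm behind it (manip.grasp_offset is the distance from the TCP to the grasp point, in m); z points along the fingers, y is the line along which they close (so a half turn about z gives the same grasp; the last joint's range is limited). The gripper opens to 85 mm and grips with 20 to 120 N. Pads are 22 mm wide; open, the fingers measure 114 mm over their backs; the gripper's body (76 mm by 85 mm) begins 54 mm behind the grasp point. The pads swing forward as they close: fully open they stand 13 mm farther back than shut.
Start: joints at [1.024, 0.527, 1.433, -0, 1.181, -0.178], TCP at [0.225, 0.583, 0.231] pointing down, gripper open.
Joint ranges: [-3.08, 3.08], [-0.75, 2.2], [0.22, 2.44], [-1.43, 4.57], [0, 2.65], [-2.85, 2.85]. Speed limits (rad/s): [2.79, 2.79, 3.14, 3.14, 3.14, 3.14].

### API

Orientations are given as a unit quaternion [x, y, z, w].
In Python, from station import sensors, cams, order, manip gives the robot as it stands.
- The arm moves only by the tool move_arm, never from a script. Its argument "targets" is a list of rows, each an object of numbers: "dx", "dy", "dz": the shift along the world's x, y, z normalised to -1 to 1, where 1 is 25 mm; "rx", "ry", "rz": the turn, a rotation vector about the world's x, y, z normalised to -1 to 1, where 1 is 30 degrees. A call has exactly 10 rows; each row shifts and turns the commanded pose from where the row before left it; what a row does not reach is not made up. A row lasts 1/8 s, in which the tool goes at most 62.5 mm and 10.7 degrees, less where a joint would pass 70% of its speed; a pose out of reach is approached as far as the arm can. A call with a number of a shift or a turn outside -1 to 1 is refused whole. A call with a gripper value outside its range is refused whole. "claw" is the opening in per cent of the stroke, from 0 (shut) to 100 (fully open), set as the call begins (left out, the last holds). The fingers move at their own pace and stop on an object; "newtons" is the grip in N (left out, the last holds). Time passes only in rows, so rows that do not move let the fingers close, or fill a call up. It gives the time, the measured TCP pose, the force, the opening and the grip force at its end, in the units of the state.
- sensors.sense(): the state, without advancing time (a new reading comes with each control period).
- cams.snapshot(name): name is "side" or "top"; returns the picture (400x640x3 uint8, red, green, blue); there is no depth.
- cams.camera_model(name): a dict with "fx", "fy", "cx", "cy" (pixels), "distortion" ([k1, k2, p1, p2, k3] as OpenCV has them; the pictures are not rectified), "extrinsics" (4x4, takes a point from world to camera coordinates). Camera axes: x right, y down, z forward; pixel columns grow to the right and rows downward; lengths in m; the calibration is good to about 2 mm. A picture is of the moment at which its call begins. camera_model takes no time and is no camera call.
- order.sign_off(): hands the job in; it is judged then, once.
The state is a dict: "t": time; "q": joint angles; "qd": joint speeds; "tau": joint torques, N m; "tcp_pos": TCP position; "tool_rot": TCP orientation; "force": force on the tool from outside, world axes, zero at the start; "ft_torque": the same for the moment, N m; "finger_gap": opening from 0.0 (shut) to 1.0 (fully open); "gripper_force": force on a finger pad.
Only numpy, scipy, OpenCV 4.12 (cv2) and the standard library are available. Lean on these libraries where they do the work, as an engineer would, in place of code of your own. Each camera call takes 0.05 s, during which the arm holds its last target. There are 200 camera calls.

### The job

Pick up the loose dark-grey cover by its orange rib, set it level over the open ivory junction box and press it straight down until both clip arms have snapped under the orange rim strips and it sits flush on the box, then let go. Press firmly but do not force it: never push the cover against a box with more than about 4 kg (40 N). Leave the other things on the counter where they are.

Things in the scene. Friction and masses are not known exactly. Their poses are not given: they have to be found in the camera images.
- cover_grip (a point): Centre of the orange grip rib (60 x 18 x 26 mm, long along x) on top of the loose dark-grey rigid cover. The plate (112 x 88 x 4 mm) has its top 13 mm and its underside 17 mm below this point. At the start the cover stands on the counter, rib up, this point 35 mm up. x = long way, y = across the rib, z = up. The same after a half turn about z.
- cover: The same cover (0.09 to 0.18 kg); origin centred on the plate's underside, same axes. A rigid clip arm hangs from each long side with a round barb (radius 4 mm, 40 mm wide) on its inner face, centred 12 mm below the underside at y = +-38 mm. Skirts 60 mm wide, 3 mm thick hang 18 mm from the short ends, inner faces at x = +-51.5 mm; the cover stands on them.
- box_mark (a point): Point above the black mark lines on the open box's wooden block, level with the box's flat top, fixed to the block. x = long way, y = across, z = up. The ivory box (100 x 70 mm, 36 mm tall) is screwed to the block through slots and does not move; its centre stands somewhere 6 to 35 mm from this point towards +x, not given here: find it by eye or feel. Across y it is centred.
- box: Block (150 x 110 mm, height varies) with the box; origin centred on the block's top: 36 mm below box_mark, 20 mm to its +x. A cover too far to -x lands with a skirt on the box's flat top, plate 18 mm up, and slides over it until it drops off the end. In place, the barbs meet the orange sprung strips at 13 mm, take 8 to 20 N to pass, then snap; home, the plate lies hard on the flat top.
- done_box: A neighbouring box of the same kind with its cover already on, fixed; origin at the centre of its wooden block's top face; its top (orange rib) is 66 mm above that. Not to be worked on.
- spare_module_mid (a point): Centre of a loose ivory terminal module with brass contacts, 70 x 26 x 20 mm, lying on the counter. Leave alone.
- cup: Loose green paper cup, 82 mm across, 95 mm tall; origin at the centre of its underside. Leave alone.
- stapler: Loose black and red stapler, 140 x 36 x 44 mm; origin under its centre. Leave alone.
- tape: Loose roll of amber tape lying flat, 84 mm across, 20 mm tall; origin at the centre of its underside. Leave alone.
- screwdriver: Loose screwdriver lying on the counter. Leave alone.
- screw_jar: Loose small glass jar with blue lid, 52 mm across, 55 mm tall; origin at the centre of its underside. Leave alone.
Mind the look-alikes: they are no part of the job. Leave any pink or yellow look-alike of the cover alone.

How it is judged:
By the outcome, as a careful person would: the job done as asked, in the order asked, and still so for the second after the job is handed in, with the robot touching nothing.
It also fails if it takes over 64 s, if anything falls off the work surface, if the arm or the gripper's body presses on something with over 40 N, if the wrist force passes 120 N, or if a joint passes its speed limit or range.

## Working session

There is one attempt and no reset: what is moved stays moved. The work goes in short steps, Python scripts to look and compute and a tool call to move; the robot and the scene stay as the last step left them, time stands still between calls to the robot, and variables do not carry over. Pictures are saved under pics/ and viewed, at most 10 in all, crops included, and the job is handed in when it is done.

Besides the shell and the picture viewer there is one more tool, called after "Emit:" in YAML: its name, and indented under it one key for each argument. move_arm: Moves the arm, as the interface text tells. Scaled input: -1 to 1 covers 25 mm each way for a shift and 30 degrees each way for a turn. Its arguments: {"type":"object","properties":{"targets":{"type":"array"},"claw":{"type":"number"},"newtons":{"type":"number"}},"required":["targets"]}

```bash
mkdir -p pics; python3 - <<'E'
from station import sensors,cams,manip
import cv2,numpy as np
for n in("top","side"):
    im=cams.snapshot(n);cv2.imwrite(f"pics/{n}0.png",im[:,:,::-1]);
    m=cams.camera_model(n);print(n,{k:np.round(v,4).tolist() for k,v in m.items() if k!='name'})
s=sensors.sense();print(s['t'],s['tcp_pos'],s['tool_rot'],s['force'],manip.grasp_offset)
E
```

```text
top {'fx': 402.7213, 'fy': 402.7213, 'cx': 314.551, 'cy': 204.7142, 'distortion': [-0.0729, 0.0, 0.0, 0.0, 0.0], 'extrinsics': [[0.1521, -0.9884, -0.0052, -0.0756], [-0.9639, -0.1471, -0.2218, 0.5272], [0.2185, 0.0387, -0.9751, 0.9277], [0.0, 0.0, 0.0, 1.0]]}
side {'fx': 434.3281, 'fy': 434.3281, 'cx': 322.903, 'cy': 203.4641, 'distortion': [-0.0042, 0.0, 0.0, 0.0, 0.0], 'extrinsics': [[-0.9977, -0.0635, 0.023, 0.5169], [-0.0594, 0.6644, -0.745, 0.0722], [0.032, -0.7446, -0.6667, 1.0751], [0.0, 0.0, 0.0, 1.0]]}
0.1 [0.22490103 0.58242714 0.23041985] [ 1.83336511e-01  9.83049706e-01 -9.34201366e-04 -3.54623091e-04] [-0.05052601  0.00738231  0.57114425] 0.0187
```

View pics/top0.png

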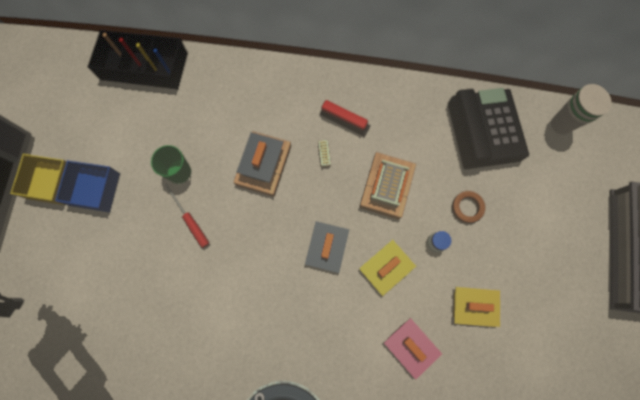

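View pics/side0.png

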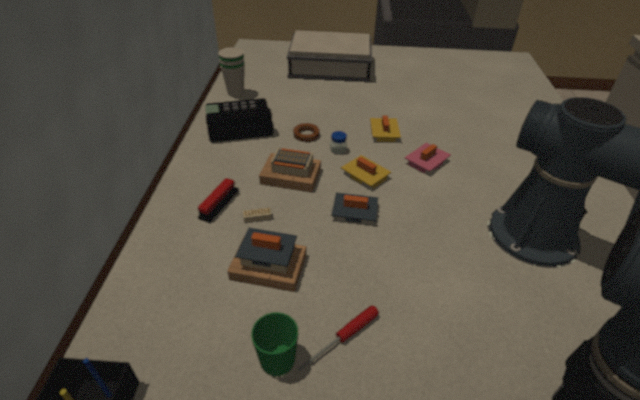

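Top view: the dark-grey cover on the counter is at (327,247) and in the side view at (355,207). The other grey one, at (263,163) top, sits on a wooden block, so it is the done box. Yellow ones at (388,267) and (478,307) and a pink one at (413,348) are look-alikes. The open ivory box is at (389,184) top and (291,168) side. I'll confirm in one crop.

```bash
python3 - <<'E'
import cv2,numpy as np
t=cv2.imread("pics/top0.png");s=cv2.imread("pics/side0.png")
def c(im,x,y,w=66,h=50): return cv2.resize(im[y:y+h*1,x:x+w],(396,300),interpolation=cv2.INTER_CUBIC)
a=np.hstack([c(t,356,147,),c(t,294,220)]);b=np.hstack([c(s,258,142),c(s,324,182)])
cv2.imwrite("pics/crop0.png",np.vstack([a,b]))
E
```

```text
(no output)
```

View pics/crop0.png

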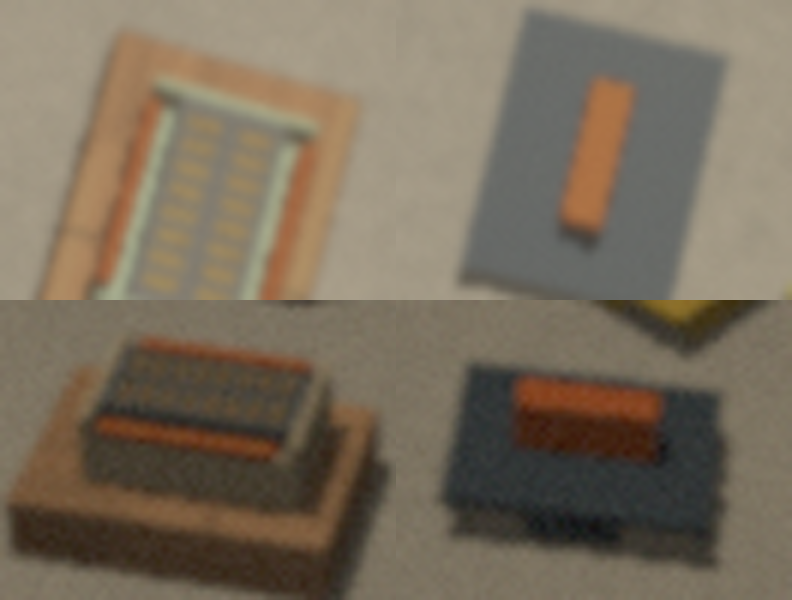

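The crop confirms that the loose dark-grey cover stands on the counter with its skirts down, and that the box is open with orange strips. Next, a larger crop of the box block to get its corners.

```bash
python3 - <<'E'
import cv2,numpy as np
t=cv2.imread("pics/top0.png");s=cv2.imread("pics/side0.png")
a=cv2.resize(t[148:222,360:418],None,fx=8,fy=8,interpolation=cv2.INTER_CUBIC)
b=cv2.resize(s[144:194,257:324],None,fx=5,fy=5,interpolation=cv2.INTER_CUBIC)
c=cv2.resize(s[186:226,326:386],(335,223),interpolation=cv2.INTER_CUBIC)
r=np.vstack([b,c]);r=cv2.copyMakeBorder(r,0,a.shape[0]-r.shape[0],0,0,0)
o=np.hstack([a,r]);o=cv2.convertScaleAbs(o,alpha=1.5)
print(o.shape);cv2.imwrite("pics/crop1.png",o)
E
```

```text
(592, 799, 3)
```

View pics/crop1.png

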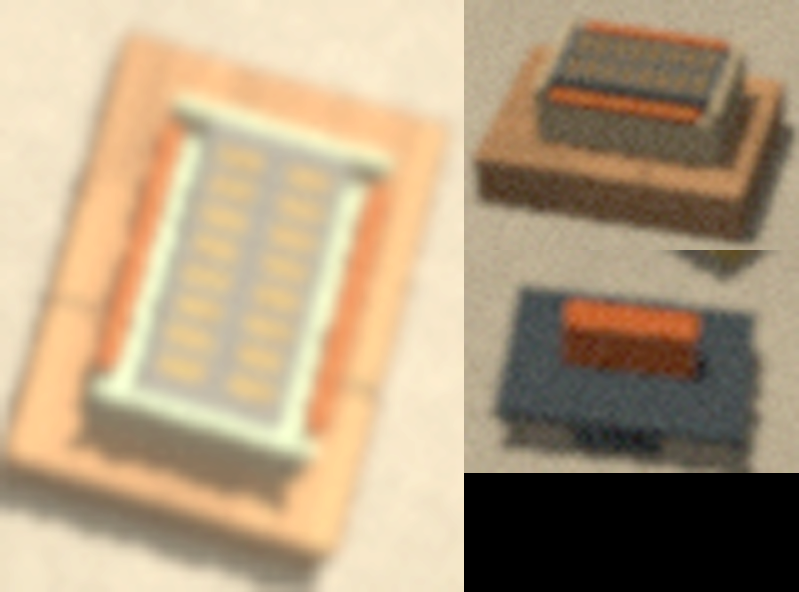

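The crop shows the block-top corners at crop px (128,38), (447,122), (328,552) and (8,455). The box flat-top corners are at (180,100), (390,165), (310,455) and (92,385). The black marks at (65,300) and (362,388) lie on the robot side of the centre, so block +x points up in the image.

```bash
cat > h.py <<'E'
import numpy as np,cv2
from station import cams
from scipy.optimize import least_squares
M={n:cams.camera_model(n) for n in("top","side")}
def proj(n,P):
    m=M[n];E=np.array(m["extrinsics"]);K=np.array([[m["fx"],0,m["cx"]],[0,m["fy"],m["cy"]],[0,0,1]])
    return cv2.projectPoints(np.array(P,float).reshape(-1,3),cv2.Rodrigues(E[:3,:3])[0],E[:3,3],K,np.array(m["distortion"]))[0][:,0]
def place(P,x,y,z,a):
    P=np.array(P,float);c,s=np.cos(a),np.sin(a)
    return np.c_[x+c*P[:,0]-s*P[:,1],y+s*P[:,0]+c*P[:,1],z+P[:,2]]
def rect(l,w,z,x0=0):return [(x0+l/2,w/2,z),(x0+l/2,-w/2,z),(x0-l/2,-w/2,z),(x0-l/2,w/2,z)]  # topview TL,TR,BR,BL
E
python3 - <<'E'
from h import *
T=lambda p:np.array(p)/8+[360,148]-.44
S=lambda p:(np.array(p)-[464,0])/5+[257,144]-.4
bt=T([(128,38),(447,122),(328,552),(8,455)]);xt=T([(180,100),(390,165),(310,455),(92,385)]);mk=T([(65,300),(362,388)])
# side view: +x is left; TL(+x,+y)=left-front
bs=S([(478,162),(538,50),(783,85),(740,198)])
def f(p,full=False):
    x,y,z,a,o=p
    r=[proj("top",place(rect(.15,.11,0),x,y,z,a))-bt,proj("side",place(rect(.15,.11,0),x,y,z,a))-bs,
       proj("top",place(rect(.1,.07,.036,o-.02),x,y,z,a))-xt,
       proj("top",place([(-.02,.0545,0),(-.02,-.05,0)],x,y,z,a))-mk]
    return r if full else np.concatenate(r).ravel()
s=least_squares(f,[.55,-.2,.03,-.2,.02],x_scale=[.1,.1,.1,1,.1],loss='soft_l1')
print(np.round(s.x,4));[print(np.round(r,1).tolist()) for r in f(s.x,True)]
im=cv2.imread("pics/top0.png");im2=cv2.imread("pics/side0.png")
def corners(im,x,y,w,h,orange):
    c=im[y:y+h,x:x+w].astype(int);b,g,r=c[...,0],c[...,1],c[...,2]
    m=(r-b>50) if orange else ((r-b<15)|(r-b>50))
    m=m.astype(np.uint8);n,l,st,ce=cv2.connectedComponentsWithStats(m);k=1+np.argmax(st[1:,4])
    R=cv2.minAreaRect(np.argwhere(l==k)[:,::-1].astype(np.float32));return st[k].tolist(),cv2.boxPoints(R)+[x,y],R
for a in((294,215,66,65,False),(294,215,66,65,True)):
    q=corners(im,*a);print(q[0],np.round(q[1],1).tolist(),q[2])
C=lambda p:(np.array(p)-[396,0])/6+[294,220]-.42
ct=C([(527,10),(727,58)]);cl=C([(460,275)]);rt=C([(595,77),(636,84),(603,230),(561,220)])
D=lambda p:(np.array(p)-[464,250])/5.583+[326,186]-.4
cs=D([(498,415),(523,290),(752,315),(748,443)])
def g(p,full=False):
    x,y,a=p;P=proj("top",place(rect(.112,.088,.022),x,y,0,a))
    r=[P[:2]-ct,P[3:]-cl,proj("top",place(rect(.06,.018,.048),x,y,0,a))-rt,proj("side",place(rect(.112,.088,.022),x,y,0,a))-cs]
    return r if full else np.concatenate(r).ravel()
s=least_squares(g,[.45,-.1,-.2],loss='soft_l1');print(np.round(s.x,4));[print(np.round(r,1).tolist()) for r in g(s.x,True)]
E
```

```text
[ 0.6223 -0.1722  0.0261 -0.1497  0.015 ]
[[-0.3, -0.6], [0.4, 0.8], [0.9, 1.1], [-0.9, 0.6]]
[[-2.0, -0.2], [-1.8, -0.6], [-0.2, -0.2], [-0.5, 1.0]]
[[-0.3, -0.4], [0.4, -0.6], [0.4, 0.4], [0.1, 0.9]]
[[-2.0, 0.1], [0.2, 0.8]]
[11, 7, 44, 52, 1536] [[304.0, 265.0], [315.1, 220.5], [349.2, 229.1], [338.1, 273.5]] ((32.61764907836914, 32.02941131591797), (35.16766357421875, 45.839229583740234), 14.03624439239502)
[28, 18, 12, 25, 177] [[320.6, 256.4], [326.6, 232.4], [333.5, 234.1], [327.5, 258.1]] ((33.0588264465332, 30.264707565307617), (7.033533096313477, 24.73863410949707), 14.03624439239502)
[ 0.4395 -0.0396 -0.0766]
[[-0.8, -0.0], [-0.0, -0.2]]
[[0.0, -0.6]]
[[-0.7, 0.3], [-0.3, 0.8], [-0.2, 0.5], [-0.5, 0.5]]
[[-0.8, -1.1], [-1.0, -1.4], [0.6, -1.2], [-0.3, -1.0]]
```

Emit:
move_arm:
  targets:
    - {"dx": 0.286, "dy": -0.829}
    - {"dx": 0.286, "dy": -0.829}
    - {"dx": 0.286, "dy": -0.829}
    - {"dx": 0.286, "dy": -0.829}
    - {"dx": 0.286, "dy": -0.829}
    - {"dx": 0.286, "dy": -0.829}
    - {"dx": 0.286, "dy": -0.829}
    - {"dx": 0.286, "dy": -0.829}
    - {"dx": 0.286, "dy": -0.829}
    - {"dx": 0.286, "dy": -0.829}
  claw: 60

```text
schema error: expected keys dx, dy, dz, rx, ry, rz
```

Emit:
move_arm:
  targets:
    - {"dx": 0.286, "dy": -0.829, "rz": 0.056}
    - {"dx": 0.286, "dy": -0.829, "rz": 0.056}
    - {"dx": 0.286, "dy": -0.829, "rz": 0.056}
    - {"dx": 0.286, "dy": -0.829, "rz": 0.056}
    - {"dx": 0.286, "dy": -0.829, "rz": 0.056}
    - {"dx": 0.286, "dy": -0.829, "rz": 0.056}
    - {"dx": 0.286, "dy": -0.829, "rz": 0.056}
    - {"dx": 0.286, "dy": -0.829, "rz": 0.056}
    - {"dx": 0.286, "dy": -0.829, "rz": 0.056}
    - {"dx": 0.286, "dy": -0.829, "rz": 0.056}

```text
schema error: expected keys dx, dy, dz, rx, ry, rz
```

Emit:
move_arm:
  targets:
    - {"dx": 0.286, "dy": -0.829, "dz": -0.4}
    - {"dx": 0.286, "dy": -0.829, "dz": -0.4}
    - {"dx": 0.286, "dy": -0.829, "dz": -0.4}
    - {"dx": 0.286, "dy": -0.829, "dz": -0.4}
    - {"dx": 0.286, "dy": -0.829, "dz": -0.4}
    - {"dx": 0.286, "dy": -0.829, "dz": -0.4}
    - {"dx": 0.286, "dy": -0.829, "dz": -0.4}
    - {"dx": 0.286, "dy": -0.829, "dz": -0.4}
    - {"dx": 0.286, "dy": -0.829, "dz": -0.4}
    - {"dx": 0.286, "dy": -0.829, "dz": -0.4}

```text
schema error: expected keys dx, dy, dz, rx, ry, rz
```

All keys are required in every row.

Emit:
move_arm:
  targets:
    - {"dx": 0.286, "dy": -0.829, "dz": 0, "rx": 0, "ry": 0, "rz": 0}
    - {"dx": 0.286, "dy": -0.829, "dz": 0, "rx": 0, "ry": 0, "rz": 0}
    - {"dx": 0.286, "dy": -0.829, "dz": 0, "rx": 0, "ry": 0, "rz": 0}
    - {"dx": 0.286, "dy": -0.829, "dz": 0, "rx": 0, "ry": 0, "rz": 0}
    - {"dx": 0.286, "dy": -0.829, "dz": 0, "rx": 0, "ry": 0, "rz": 0}
    - {"dx": 0.286, "dy": -0.829, "dz": 0, "rx": 0, "ry": 0, "rz": 0}
    - {"dx": 0.286, "dy": -0.829, "dz": 0, "rx": 0, "ry": 0, "rz": 0}
    - {"dx": 0.286, "dy": -0.829, "dz": 0, "rx": 0, "ry": 0, "rz": 0}
    - {"dx": 0.286, "dy": -0.829, "dz": 0, "rx": 0, "ry": 0, "rz": 0}
    - {"dx": 0.286, "dy": -0.829, "dz": 0, "rx": 0, "ry": 0, "rz": 0}
  claw: 60

```text
t: 1.35
tcp_pos: [0.2971, 0.3745, 0.2313]
tool_rot: [0.183, 0.983, 0.0, 0.0]
force: [0.3, -0.2, 1.0]
finger_gap: 0.6
gripper_force: 0.0
```

Emit:
move_arm:
  targets:
    - {"dx": 0.286, "dy": -0.829, "dz": 0, "rx": 0, "ry": 0, "rz": 0.056}
    - {"dx": 0.286, "dy": -0.829, "dz": 0, "rx": 0, "ry": 0, "rz": 0.056}
    - {"dx": 0.286, "dy": -0.829, "dz": 0, "rx": 0, "ry": 0, "rz": 0.056}
    - {"dx": 0.286, "dy": -0.829, "dz": 0, "rx": 0, "ry": 0, "rz": 0.056}
    - {"dx": 0.286, "dy": -0.829, "dz": 0, "rx": 0, "ry": 0, "rz": 0.056}
    - {"dx": 0.286, "dy": -0.829, "dz": 0, "rx": 0, "ry": 0, "rz": 0.056}
    - {"dx": 0.286, "dy": -0.829, "dz": 0, "rx": 0, "ry": 0, "rz": 0.056}
    - {"dx": 0.286, "dy": -0.829, "dz": 0, "rx": 0, "ry": 0, "rz": 0.056}
    - {"dx": 0.286, "dy": -0.829, "dz": 0, "rx": 0, "ry": 0, "rz": 0.056}
    - {"dx": 0.286, "dy": -0.829, "dz": 0, "rx": 0, "ry": 0, "rz": 0.056}

```text
t: 2.6
tcp_pos: [0.3683, 0.1673, 0.2314]
tool_rot: [0.037, 0.999, 0.0, 0.0]
force: [0.4, -0.0, 0.4]
finger_gap: 0.597
gripper_force: 0.0
```

Emit:
move_arm:
  targets:
    - {"dx": 0.286, "dy": -0.829, "dz": -0.4, "rx": 0, "ry": 0, "rz": 0}
    - {"dx": 0.286, "dy": -0.829, "dz": -0.4, "rx": 0, "ry": 0, "rz": 0}
    - {"dx": 0.286, "dy": -0.829, "dz": -0.4, "rx": 0, "ry": 0, "rz": 0}
    - {"dx": 0.286, "dy": -0.829, "dz": -0.4, "rx": 0, "ry": 0, "rz": 0}
    - {"dx": 0.286, "dy": -0.829, "dz": -0.4, "rx": 0, "ry": 0, "rz": 0}
    - {"dx": 0.286, "dy": -0.829, "dz": -0.4, "rx": 0, "ry": 0, "rz": 0}
    - {"dx": 0.286, "dy": -0.829, "dz": -0.4, "rx": 0, "ry": 0, "rz": 0}
    - {"dx": 0.286, "dy": -0.829, "dz": -0.4, "rx": 0, "ry": 0, "rz": 0}
    - {"dx": 0.286, "dy": -0.829, "dz": -0.4, "rx": 0, "ry": 0, "rz": 0}
    - {"dx": 0.286, "dy": -0.829, "dz": -0.4, "rx": 0, "ry": 0, "rz": 0}

```text
t: 3.85
tcp_pos: [0.4398, -0.0399, 0.1311]
tool_rot: [0.038, 0.999, -0.0, 0.0]
force: [0.5, 0.4, 0.5]
finger_gap: 0.6
gripper_force: 0.0
```

Emit:
move_arm:
  targets:
    - {"dx": 0, "dy": 0, "dz": -0.5, "rx": 0, "ry": 0, "rz": 0}
    - {"dx": 0, "dy": 0, "dz": -0.5, "rx": 0, "ry": 0, "rz": 0}
    - {"dx": 0, "dy": 0, "dz": -0.5, "rx": 0, "ry": 0, "rz": 0}
    - {"dx": 0, "dy": 0, "dz": -0.5, "rx": 0, "ry": 0, "rz": 0}
    - {"dx": 0, "dy": 0, "dz": -0.5, "rx": 0, "ry": 0, "rz": 0}
    - {"dx": 0, "dy": 0, "dz": -0.5, "rx": 0, "ry": 0, "rz": 0}
    - {"dx": 0, "dy": 0, "dz": -0.4, "rx": 0, "ry": 0, "rz": 0}
    - {"dx": 0, "dy": 0, "dz": -0.3, "rx": 0, "ry": 0, "rz": 0}
    - {"dx": 0, "dy": 0, "dz": -0.3, "rx": 0, "ry": 0, "rz": 0}
    - {"dx": 0, "dy": 0, "dz": -0.2, "rx": 0, "ry": 0, "rz": 0}

```text
t: 5.1
tcp_pos: [0.4398, -0.0388, 0.0259]
tool_rot: [0.038, 0.999, -0.0, 0.0]
force: [-0.2, -1.3, 0.8]
finger_gap: 0.602
gripper_force: 0.0
```

Emit:
move_arm:
  targets:
    - {"dx": 0, "dy": 0, "dz": 0, "rx": 0, "ry": 0, "rz": 0}
    - {"dx": 0, "dy": 0, "dz": 0, "rx": 0, "ry": 0, "rz": 0}
    - {"dx": 0, "dy": 0, "dz": 0, "rx": 0, "ry": 0, "rz": 0}
    - {"dx": 0, "dy": 0, "dz": 0, "rx": 0, "ry": 0, "rz": 0}
    - {"dx": 0, "dy": 0, "dz": 0, "rx": 0, "ry": 0, "rz": 0}
    - {"dx": 0, "dy": 0, "dz": 0, "rx": 0, "ry": 0, "rz": 0}
    - {"dx": 0, "dy": 0, "dz": 0, "rx": 0, "ry": 0, "rz": 0}
    - {"dx": 0, "dy": 0, "dz": 0, "rx": 0, "ry": 0, "rz": 0}
    - {"dx": 0, "dy": 0, "dz": 0, "rx": 0, "ry": 0, "rz": 0}
    - {"dx": 0, "dy": 0, "dz": 0, "rx": 0, "ry": 0, "rz": 0}
  claw: 0
  newtons: 80

```text
t: 6.35
tcp_pos: [0.4399, -0.0388, 0.0267]
tool_rot: [0.038, 0.999, -0.0, 0.0]
force: [0.1, -0.2, 6.4]
finger_gap: 0.195
gripper_force: 78.4
```

Gap 16.6 mm at 78 N, so the rib is held. Lifting and carrying it over the box, about 8 mm to -x of the estimate.

Emit:
move_arm:
  targets:
    - {"dx": 0, "dy": 0, "dz": 0.2, "rx": 0, "ry": 0, "rz": 0}
    - {"dx": 0, "dy": 0, "dz": 0.5, "rx": 0, "ry": 0, "rz": 0}
    - {"dx": 0, "dy": 0, "dz": 0.5, "rx": 0, "ry": 0, "rz": 0}
    - {"dx": 0, "dy": 0, "dz": 0.5, "rx": 0, "ry": 0, "rz": 0}
    - {"dx": 0, "dy": 0, "dz": 0.5, "rx": 0, "ry": 0, "rz": 0}
    - {"dx": 0, "dy": 0, "dz": 0.5, "rx": 0, "ry": 0, "rz": 0}
    - {"dx": 0, "dy": 0, "dz": 0.5, "rx": 0, "ry": 0, "rz": 0}
    - {"dx": 0, "dy": 0, "dz": 0.5, "rx": 0, "ry": 0, "rz": 0}
    - {"dx": 0, "dy": 0, "dz": 0.5, "rx": 0, "ry": 0, "rz": 0}
    - {"dx": 0, "dy": 0, "dz": 0.3, "rx": 0, "ry": 0, "rz": 0}

```text
t: 7.6
tcp_pos: [0.44, -0.0388, 0.1397]
tool_rot: [0.038, 0.999, -0.0, 0.0]
force: [-0.1, 0.3, -1.0]
finger_gap: 0.193
gripper_force: 78.1
```

Emit:
move_arm:
  targets:
    - {"dx": 0.678, "dy": -0.526, "dz": 0, "rx": 0, "ry": 0, "rz": -0.014}
    - {"dx": 0.678, "dy": -0.526, "dz": 0, "rx": 0, "ry": 0, "rz": -0.014}
    - {"dx": 0.678, "dy": -0.526, "dz": 0, "rx": 0, "ry": 0, "rz": -0.014}
    - {"dx": 0.678, "dy": -0.526, "dz": 0, "rx": 0, "ry": 0, "rz": -0.014}
    - {"dx": 0.678, "dy": -0.526, "dz": 0, "rx": 0, "ry": 0, "rz": -0.014}
    - {"dx": 0.678, "dy": -0.526, "dz": 0, "rx": 0, "ry": 0, "rz": -0.014}
    - {"dx": 0.678, "dy": -0.526, "dz": 0, "rx": 0, "ry": 0, "rz": -0.014}
    - {"dx": 0.678, "dy": -0.526, "dz": 0, "rx": 0, "ry": 0, "rz": -0.014}
    - {"dx": 0.678, "dy": -0.526, "dz": 0, "rx": 0, "ry": 0, "rz": -0.014}
    - {"dx": 0.678, "dy": -0.526, "dz": 0, "rx": 0, "ry": 0, "rz": -0.014}

```text
t: 8.85
tcp_pos: [0.6093, -0.1705, 0.1384]
tool_rot: [0.075, 0.997, 0.0, -0.001]
force: [-0.2, -0.2, -2.5]
finger_gap: 0.188
gripper_force: 78.0
```

```bash
python3 - <<'E'
from station import sensors,cams
import cv2,numpy as np
im={}
for n in("top","side"):
    im[n]=cams.snapshot(n)[:,:,::-1].copy();cv2.imwrite(f"pics/{n}1.png",im[n])
s=sensors.sense();print(s['t'],s['tcp_pos'],s['tool_rot'],s['force'],s['ft_torque'])
a=cv2.resize(im["top"][140:225,350:425],(400,453),interpolation=cv2.INTER_CUBIC)
b=cv2.resize(im["side"][100:200,250:335],(385,453),interpolation=cv2.INTER_CUBIC)
cv2.imwrite("pics/crop2.png",cv2.convertScaleAbs(np.hstack([a,b]),alpha=1.5))
E
```

```text
8.95 [ 0.61096852 -0.17187323  0.13874243] [ 7.48298564e-02  9.97195548e-01 -5.44388356e-04  1.11163482e-03] [-0.41806234 -0.21035496 -2.33486683] [-0.02842522  0.03192741  0.03393699]
```

View pics/crop2.png

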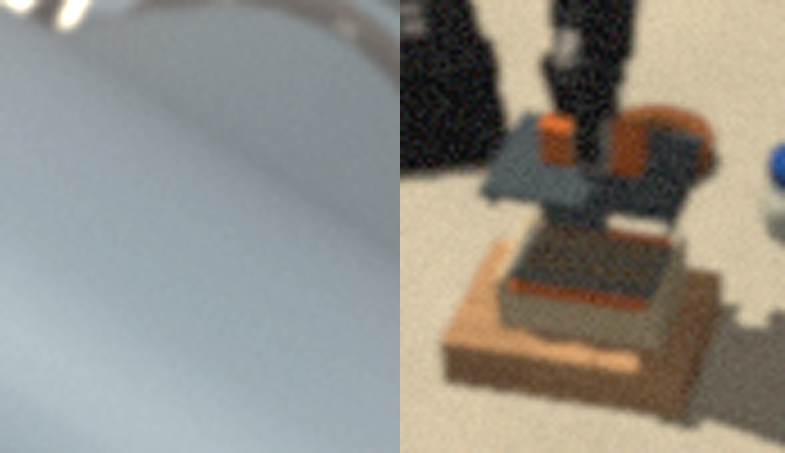

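The top view is blocked by the arm. The side view shows the cover level above the box, with plate corners near crop px (480,192), (525,115) and (668,222). I'll overlay the predicted models to check the relative y and yaw.

```bash
python3 - <<'E'
from h import *
from station import sensors
im=cv2.imread("pics/side1.png");k=8;x0,y0=262,115
o=cv2.convertScaleAbs(cv2.resize(im[y0:y0+75,x0:x0+72],None,fx=k,fy=k,interpolation=cv2.INTER_CUBIC),alpha=1.6)
def draw(P,c):
    q=((proj("side",P)-[x0,y0]+.5)*k).astype(np.int32);cv2.polylines(o,[q.reshape(-1,1,2)],True,c,1);print(q.tolist())
p=sensors.sense()["tcp_pos"]
draw(place(rect(.112,.088,-.0047),*p,-.15),(0,255,255))
B=(.6223,-.1722,.0261,-.1497)
draw(place(rect(.15,.11,0),*B),(255,0,0));draw(place(rect(.1,.07,.036,-.005),*B),(0,255,0))
cv2.imwrite("pics/crop3.png",o)
E
```

```text
[[44, 215], [123, 73], [447, 117], [385, 264]]
[[-32, 490], [65, 307], [469, 367], [398, 557]]
[[63, 383], [124, 267], [402, 307], [354, 427]]
```

View pics/crop3.png

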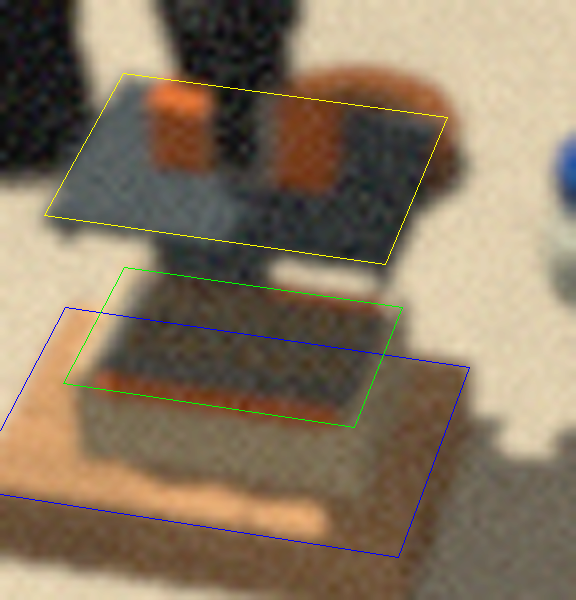

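Cover overlay matches within about 1 px. The box in the side view looks about 2 px further to -x than fitted, so I'll go 5 mm more to -x and feel for the top.

Emit:
move_arm:
  targets:
    - {"dx": -0.1, "dy": 0.015, "dz": 0, "rx": 0, "ry": 0, "rz": 0}
    - {"dx": -0.1, "dy": 0.015, "dz": 0, "rx": 0, "ry": 0, "rz": 0}
    - {"dx": 0, "dy": 0, "dz": -0.3, "rx": 0, "ry": 0, "rz": 0}
    - {"dx": 0, "dy": 0, "dz": -0.3, "rx": 0, "ry": 0, "rz": 0}
    - {"dx": 0, "dy": 0, "dz": -0.3, "rx": 0, "ry": 0, "rz": 0}
    - {"dx": 0, "dy": 0, "dz": -0.3, "rx": 0, "ry": 0, "rz": 0}
    - {"dx": 0, "dy": 0, "dz": -0.2, "rx": 0, "ry": 0, "rz": 0}
    - {"dx": 0, "dy": 0, "dz": -0.2, "rx": 0, "ry": 0, "rz": 0}
    - {"dx": 0, "dy": 0, "dz": -0.1, "rx": 0, "ry": 0, "rz": 0}
    - {"dx": 0, "dy": 0, "dz": 0, "rx": 0, "ry": 0, "rz": 0}

```text
t: 10.2
tcp_pos: [0.6043, -0.1696, 0.0962]
tool_rot: [0.074, 0.997, 0.0, -0.0]
force: [0.2, 0.9, -1.0]
finger_gap: 0.193
gripper_force: 78.1
```

Emit:
move_arm:
  targets:
    - {"dx": 0, "dy": 0, "dz": -0.02, "rx": 0, "ry": 0, "rz": 0}
    - {"dx": 0, "dy": 0, "dz": -0.02, "rx": 0, "ry": 0, "rz": 0}
    - {"dx": 0, "dy": 0, "dz": -0.02, "rx": 0, "ry": 0, "rz": 0}
    - {"dx": 0, "dy": 0, "dz": -0.02, "rx": 0, "ry": 0, "rz": 0}
    - {"dx": 0, "dy": 0, "dz": -0.02, "rx": 0, "ry": 0, "rz": 0}
    - {"dx": 0, "dy": 0, "dz": -0.02, "rx": 0, "ry": 0, "rz": 0}
    - {"dx": 0, "dy": 0, "dz": -0.02, "rx": 0, "ry": 0, "rz": 0}
    - {"dx": 0, "dy": 0, "dz": -0.02, "rx": 0, "ry": 0, "rz": 0}
    - {"dx": 0, "dy": 0, "dz": 0, "rx": 0, "ry": 0, "rz": 0}
    - {"dx": 0, "dy": 0, "dz": 0, "rx": 0, "ry": 0, "rz": 0}

```text
t: 11.45
tcp_pos: [0.6051, -0.1699, 0.0947]
tool_rot: [0.074, 0.997, -0.001, 0.001]
force: [-3.7, 2.1, 10.7]
finger_gap: 0.193
gripper_force: 80.0
```

Contact at TCP z ≈ 0.095 with about 12 N. Sliding towards +x under this light load.

Emit:
move_arm:
  targets:
    - {"dx": 0.02, "dy": -0.003, "dz": 0, "rx": 0, "ry": 0, "rz": 0}
    - {"dx": 0.02, "dy": -0.003, "dz": 0, "rx": 0, "ry": 0, "rz": 0}
    - {"dx": 0.02, "dy": -0.003, "dz": 0, "rx": 0, "ry": 0, "rz": 0}
    - {"dx": 0.02, "dy": -0.003, "dz": 0, "rx": 0, "ry": 0, "rz": 0}
    - {"dx": 0.02, "dy": -0.003, "dz": 0, "rx": 0, "ry": 0, "rz": 0}
    - {"dx": 0.02, "dy": -0.003, "dz": 0, "rx": 0, "ry": 0, "rz": 0}
    - {"dx": 0.02, "dy": -0.003, "dz": 0, "rx": 0, "ry": 0, "rz": 0}
    - {"dx": 0.02, "dy": -0.003, "dz": 0, "rx": 0, "ry": 0, "rz": 0}
    - {"dx": 0.02, "dy": -0.003, "dz": 0, "rx": 0, "ry": 0, "rz": 0}
    - {"dx": 0.02, "dy": -0.003, "dz": 0, "rx": 0, "ry": 0, "rz": 0}

```text
t: 12.7
tcp_pos: [0.6101, -0.1709, 0.0947]
tool_rot: [0.074, 0.997, -0.001, 0.001]
force: [-2.9, 0.6, 10.7]
finger_gap: 0.191
gripper_force: 80.0
```

```bash
python3 - <<'E'
from h import *
from station import sensors
s=sensors.sense();print(s['t'],s['tcp_pos'],s['tool_rot'],s['force'],s['ft_torque'])
im=cams.snapshot("side")[:,:,::-1].copy();cv2.imwrite("pics/side2.png",im);k=8;x0,y0=255,120
cv2.imwrite("pics/crop4.png",cv2.convertScaleAbs(cv2.resize(im[y0:y0+75,x0:x0+80],None,fx=k,fy=k,interpolation=cv2.INTER_CUBIC),alpha=1.8))
E
```

```text
12.7 [ 0.61005788 -0.17086926  0.09472003] [ 7.43560468e-02  9.97230555e-01 -6.96006892e-04  1.38330472e-03] [-2.8966997   0.62098912 10.70846313] [ 0.10347396  0.13526479 -0.0041377 ]
```

View pics/crop4.png

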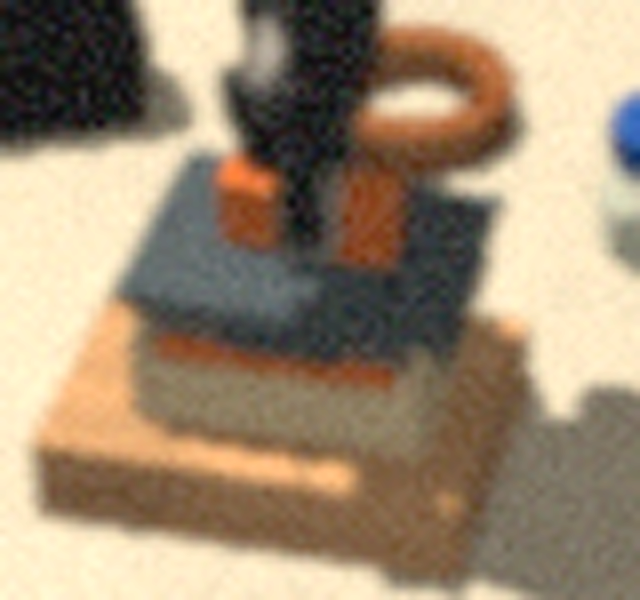

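The cover's skirt rides on the box top (plate corners (120,295) and (440,360), box front top edge (140,340)–(440,390)), still slightly up. Continuing to slide.

Emit:
move_arm:
  targets:
    - {"dx": 0.02, "dy": -0.003, "dz": 0, "rx": 0, "ry": 0, "rz": 0}
    - {"dx": 0.02, "dy": -0.003, "dz": 0, "rx": 0, "ry": 0, "rz": 0}
    - {"dx": 0.02, "dy": -0.003, "dz": 0, "rx": 0, "ry": 0, "rz": 0}
    - {"dx": 0.02, "dy": -0.003, "dz": 0, "rx": 0, "ry": 0, "rz": 0}
    - {"dx": 0.02, "dy": -0.003, "dz": 0, "rx": 0, "ry": 0, "rz": 0}
    - {"dx": 0.02, "dy": -0.003, "dz": 0, "rx": 0, "ry": 0, "rz": 0}
    - {"dx": 0, "dy": 0, "dz": 0, "rx": 0, "ry": 0, "rz": 0}
    - {"dx": 0, "dy": 0, "dz": 0, "rx": 0, "ry": 0, "rz": 0}
    - {"dx": 0, "dy": 0, "dz": 0, "rx": 0, "ry": 0, "rz": 0}
    - {"dx": 0, "dy": 0, "dz": 0, "rx": 0, "ry": 0, "rz": 0}

```text
t: 14.0
tcp_pos: [0.6128, -0.1711, 0.0922]
tool_rot: [0.074, 0.997, -0.0, 0.001]
force: [4.2, -2.0, -1.8]
finger_gap: 0.191
gripper_force: 78.2
```

The skirt has dropped off the end: z is down 2.5 mm and the load is gone. Adding 1.2 mm of +x to centre, then lowering to the strips.

Emit:
move_arm:
  targets:
    - {"dx": 0.024, "dy": -0.003, "dz": 0, "rx": 0, "ry": 0, "rz": 0}
    - {"dx": 0.024, "dy": -0.004, "dz": 0, "rx": 0, "ry": 0, "rz": 0}
    - {"dx": 0, "dy": 0, "dz": 0, "rx": 0, "ry": 0, "rz": 0}
    - {"dx": 0, "dy": 0, "dz": -0.02, "rx": 0, "ry": 0, "rz": 0}
    - {"dx": 0, "dy": 0, "dz": -0.02, "rx": 0, "ry": 0, "rz": 0}
    - {"dx": 0, "dy": 0, "dz": -0.02, "rx": 0, "ry": 0, "rz": 0}
    - {"dx": 0, "dy": 0, "dz": -0.02, "rx": 0, "ry": 0, "rz": 0}
    - {"dx": 0, "dy": 0, "dz": 0, "rx": 0, "ry": 0, "rz": 0}
    - {"dx": 0, "dy": 0, "dz": 0, "rx": 0, "ry": 0, "rz": 0}
    - {"dx": 0, "dy": 0, "dz": 0, "rx": 0, "ry": 0, "rz": 0}

```text
t: 15.25
tcp_pos: [0.6131, -0.1705, 0.0907]
tool_rot: [0.074, 0.997, 0.0, -0.0]
force: [0.7, 2.4, 5.1]
finger_gap: 0.188
gripper_force: 79.1
```

Lateral force is near zero and the barbs are touching at the expected depth. Pressing on.

Emit:
move_arm:
  targets:
    - {"dx": 0, "dy": 0, "dz": -0.02, "rx": 0, "ry": 0, "rz": 0}
    - {"dx": 0, "dy": 0, "dz": -0.02, "rx": 0, "ry": 0, "rz": 0}
    - {"dx": 0, "dy": 0, "dz": -0.02, "rx": 0, "ry": 0, "rz": 0}
    - {"dx": 0, "dy": 0, "dz": -0.02, "rx": 0, "ry": 0, "rz": 0}
    - {"dx": 0, "dy": 0, "dz": -0.02, "rx": 0, "ry": 0, "rz": 0}
    - {"dx": 0, "dy": 0, "dz": -0.02, "rx": 0, "ry": 0, "rz": 0}
    - {"dx": 0, "dy": 0, "dz": 0, "rx": 0, "ry": 0, "rz": 0}
    - {"dx": 0, "dy": 0, "dz": 0, "rx": 0, "ry": 0, "rz": 0}
    - {"dx": 0, "dy": 0, "dz": 0, "rx": 0, "ry": 0, "rz": 0}
    - {"dx": 0, "dy": 0, "dz": 0, "rx": 0, "ry": 0, "rz": 0}

```text
t: 16.5
tcp_pos: [0.6134, -0.1708, 0.0893]
tool_rot: [0.074, 0.997, -0.0, 0.0]
force: [-0.2, 2.9, 13.2]
finger_gap: 0.193
gripper_force: 80.3
```

Emit:
move_arm:
  targets:
    - {"dx": 0, "dy": 0, "dz": -0.02, "rx": 0, "ry": 0, "rz": 0}
    - {"dx": 0, "dy": 0, "dz": -0.02, "rx": 0, "ry": 0, "rz": 0}
    - {"dx": 0, "dy": 0, "dz": -0.02, "rx": 0, "ry": 0, "rz": 0}
    - {"dx": 0, "dy": 0, "dz": -0.02, "rx": 0, "ry": 0, "rz": 0}
    - {"dx": 0, "dy": 0, "dz": -0.02, "rx": 0, "ry": 0, "rz": 0}
    - {"dx": 0, "dy": 0, "dz": -0.02, "rx": 0, "ry": 0, "rz": 0}
    - {"dx": 0, "dy": 0, "dz": 0, "rx": 0, "ry": 0, "rz": 0}
    - {"dx": 0, "dy": 0, "dz": 0, "rx": 0, "ry": 0, "rz": 0}
    - {"dx": 0, "dy": 0, "dz": 0, "rx": 0, "ry": 0, "rz": 0}
    - {"dx": 0, "dy": 0, "dz": 0, "rx": 0, "ry": 0, "rz": 0}

```text
t: 17.75
tcp_pos: [0.6134, -0.1707, 0.0838]
tool_rot: [0.074, 0.997, 0.0, -0.0]
force: [2.0, 1.9, 0.8]
finger_gap: 0.19
gripper_force: 78.5
```

Past the strips: z fell to 0.0838 and the force went to about 0. Going down to the flat top.

Emit:
move_arm:
  targets:
    - {"dx": 0, "dy": 0, "dz": -0.04, "rx": 0, "ry": 0, "rz": 0}
    - {"dx": 0, "dy": 0, "dz": -0.04, "rx": 0, "ry": 0, "rz": 0}
    - {"dx": 0, "dy": 0, "dz": -0.04, "rx": 0, "ry": 0, "rz": 0}
    - {"dx": 0, "dy": 0, "dz": -0.04, "rx": 0, "ry": 0, "rz": 0}
    - {"dx": 0, "dy": 0, "dz": -0.04, "rx": 0, "ry": 0, "rz": 0}
    - {"dx": 0, "dy": 0, "dz": -0.04, "rx": 0, "ry": 0, "rz": 0}
    - {"dx": 0, "dy": 0, "dz": -0.04, "rx": 0, "ry": 0, "rz": 0}
    - {"dx": 0, "dy": 0, "dz": 0, "rx": 0, "ry": 0, "rz": 0}
    - {"dx": 0, "dy": 0, "dz": 0, "rx": 0, "ry": 0, "rz": 0}
    - {"dx": 0, "dy": 0, "dz": 0, "rx": 0, "ry": 0, "rz": 0}

```text
t: 19.0
tcp_pos: [0.6133, -0.1713, 0.0778]
tool_rot: [0.074, 0.997, -0.0, -0.0]
force: [-1.5, -0.8, 2.0]
finger_gap: 0.192
gripper_force: 79.2
```

Emit:
move_arm:
  targets:
    - {"dx": 0, "dy": 0, "dz": -0.02, "rx": 0, "ry": 0, "rz": 0}
    - {"dx": 0, "dy": 0, "dz": -0.02, "rx": 0, "ry": 0, "rz": 0}
    - {"dx": 0, "dy": 0, "dz": -0.02, "rx": 0, "ry": 0, "rz": 0}
    - {"dx": 0, "dy": 0, "dz": -0.02, "rx": 0, "ry": 0, "rz": 0}
    - {"dx": 0, "dy": 0, "dz": -0.02, "rx": 0, "ry": 0, "rz": 0}
    - {"dx": 0, "dy": 0, "dz": -0.02, "rx": 0, "ry": 0, "rz": 0}
    - {"dx": 0, "dy": 0, "dz": -0.02, "rx": 0, "ry": 0, "rz": 0}
    - {"dx": 0, "dy": 0, "dz": 0, "rx": 0, "ry": 0, "rz": 0}
    - {"dx": 0, "dy": 0, "dz": 0, "rx": 0, "ry": 0, "rz": 0}
    - {"dx": 0, "dy": 0, "dz": 0, "rx": 0, "ry": 0, "rz": 0}

```text
t: 20.25
tcp_pos: [0.6134, -0.1713, 0.0776]
tool_rot: [0.074, 0.997, -0.001, 0.0]
force: [-5.9, 0.5, 20.7]
finger_gap: 0.193
gripper_force: 81.7
```

Hard stop at 20.7 N, about 17 mm below the skirt contact. A slightly firmer press to be sure, still well under 40 N, then back off the load.

Emit:
move_arm:
  targets:
    - {"dx": 0, "dy": 0, "dz": -0.02, "rx": 0, "ry": 0, "rz": 0}
    - {"dx": 0, "dy": 0, "dz": -0.02, "rx": 0, "ry": 0, "rz": 0}
    - {"dx": 0, "dy": 0, "dz": -0.02, "rx": 0, "ry": 0, "rz": 0}
    - {"dx": 0, "dy": 0, "dz": 0, "rx": 0, "ry": 0, "rz": 0}
    - {"dx": 0, "dy": 0, "dz": 0, "rx": 0, "ry": 0, "rz": 0}
    - {"dx": 0, "dy": 0, "dz": 0, "rx": 0, "ry": 0, "rz": 0}
    - {"dx": 0, "dy": 0, "dz": 0, "rx": 0, "ry": 0, "rz": 0}
    - {"dx": 0, "dy": 0, "dz": 0, "rx": 0, "ry": 0, "rz": 0}
    - {"dx": 0, "dy": 0, "dz": 0, "rx": 0, "ry": 0, "rz": 0}
    - {"dx": 0, "dy": 0, "dz": 0, "rx": 0, "ry": 0, "rz": 0}

```text
t: 21.5
tcp_pos: [0.6134, -0.1713, 0.0776]
tool_rot: [0.074, 0.997, -0.001, 0.0]
force: [-9.2, 1.9, 27.9]
finger_gap: 0.192
gripper_force: 82.7
```

Emit:
move_arm:
  targets:
    - {"dx": 0, "dy": 0, "dz": 0.05, "rx": 0, "ry": 0, "rz": 0}
    - {"dx": 0, "dy": 0, "dz": 0.05, "rx": 0, "ry": 0, "rz": 0}
    - {"dx": 0, "dy": 0, "dz": 0.05, "rx": 0, "ry": 0, "rz": 0}
    - {"dx": 0, "dy": 0, "dz": 0.05, "rx": 0, "ry": 0, "rz": 0}
    - {"dx": 0, "dy": 0, "dz": 0, "rx": 0, "ry": 0, "rz": 0}
    - {"dx": 0, "dy": 0, "dz": 0, "rx": 0, "ry": 0, "rz": 0}
    - {"dx": 0, "dy": 0, "dz": 0, "rx": 0, "ry": 0, "rz": 0}
    - {"dx": 0, "dy": 0, "dz": 0, "rx": 0, "ry": 0, "rz": 0}
    - {"dx": 0, "dy": 0, "dz": 0, "rx": 0, "ry": 0, "rz": 0}
    - {"dx": 0, "dy": 0, "dz": 0, "rx": 0, "ry": 0, "rz": 0}

```text
t: 22.75
tcp_pos: [0.6137, -0.1711, 0.0777]
tool_rot: [0.074, 0.997, -0.0, 0.0]
force: [-1.3, 0.2, 5.5]
finger_gap: 0.193
gripper_force: 79.6
```

Rigid seat. Letting go (60 % opening) and rising.

Emit:
move_arm:
  targets:
    - {"dx": 0, "dy": 0, "dz": 0, "rx": 0, "ry": 0, "rz": 0}
    - {"dx": 0, "dy": 0, "dz": 0, "rx": 0, "ry": 0, "rz": 0}
    - {"dx": 0, "dy": 0, "dz": 0, "rx": 0, "ry": 0, "rz": 0}
    - {"dx": 0, "dy": 0, "dz": 0, "rx": 0, "ry": 0, "rz": 0}
    - {"dx": 0, "dy": 0, "dz": 0, "rx": 0, "ry": 0, "rz": 0}
    - {"dx": 0, "dy": 0, "dz": 0, "rx": 0, "ry": 0, "rz": 0}
    - {"dx": 0, "dy": 0, "dz": 0.1, "rx": 0, "ry": 0, "rz": 0}
    - {"dx": 0, "dy": 0, "dz": 0.3, "rx": 0, "ry": 0, "rz": 0}
    - {"dx": 0, "dy": 0, "dz": 0.5, "rx": 0, "ry": 0, "rz": 0}
    - {"dx": 0, "dy": 0, "dz": 0.6, "rx": 0, "ry": 0, "rz": 0}
  claw: 60

```text
t: 24.0
tcp_pos: [0.6136, -0.171, 0.116]
tool_rot: [0.074, 0.997, -0.0, 0.0]
force: [0.2, 1.2, -0.2]
finger_gap: 0.599
gripper_force: 0.0
```

Emit:
move_arm:
  targets:
    - {"dx": 0, "dy": 0, "dz": 0.6, "rx": 0, "ry": 0, "rz": 0}
    - {"dx": 0, "dy": 0, "dz": 0.6, "rx": 0, "ry": 0, "rz": 0}
    - {"dx": -0.3, "dy": 0.7, "dz": 0.6, "rx": 0, "ry": 0, "rz": 0}
    - {"dx": -0.3, "dy": 0.7, "dz": 0.6, "rx": 0, "ry": 0, "rz": 0}
    - {"dx": -0.3, "dy": 0.7, "dz": 0.6, "rx": 0, "ry": 0, "rz": 0}
    - {"dx": -0.6, "dy": 0.8, "dz": 0, "rx": 0, "ry": 0, "rz": 0}
    - {"dx": -0.6, "dy": 0.8, "dz": 0, "rx": 0, "ry": 0, "rz": 0}
    - {"dx": -0.6, "dy": 0.8, "dz": 0, "rx": 0, "ry": 0, "rz": 0}
    - {"dx": -0.6, "dy": 0.8, "dz": 0, "rx": 0, "ry": 0, "rz": 0}
    - {"dx": -0.6, "dy": 0.8, "dz": 0, "rx": 0, "ry": 0, "rz": 0}

```text
t: 25.25
tcp_pos: [0.5147, -0.0167, 0.1904]
tool_rot: [0.074, 0.997, 0.0, -0.0]
force: [0.7, -0.1, -0.0]
finger_gap: 0.603
gripper_force: 0.0
```

```bash
python3 - <<'E'
from h import *
s=cams.snapshot("side")[:,:,::-1].copy();t=cams.snapshot("top")[:,:,::-1].copy()
cv2.imwrite("pics/side3.png",s);cv2.imwrite("pics/top3.png",t)
a=cv2.resize(s[135:195,250:330],(400,300),interpolation=cv2.INTER_CUBIC);d=cv2.resize(s[225:285,225:305],(400,300),interpolation=cv2.INTER_CUBIC)
b=cv2.resize(t[130:230,230:430],(600,300))
cv2.imwrite("pics/crop5.png",cv2.convertScaleAbs(np.vstack([np.hstack([a,d]),cv2.copyMakeBorder(b,0,0,0,200,0)]),alpha=1.6))
E
```

```text
(no output)
```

View pics/crop5.png

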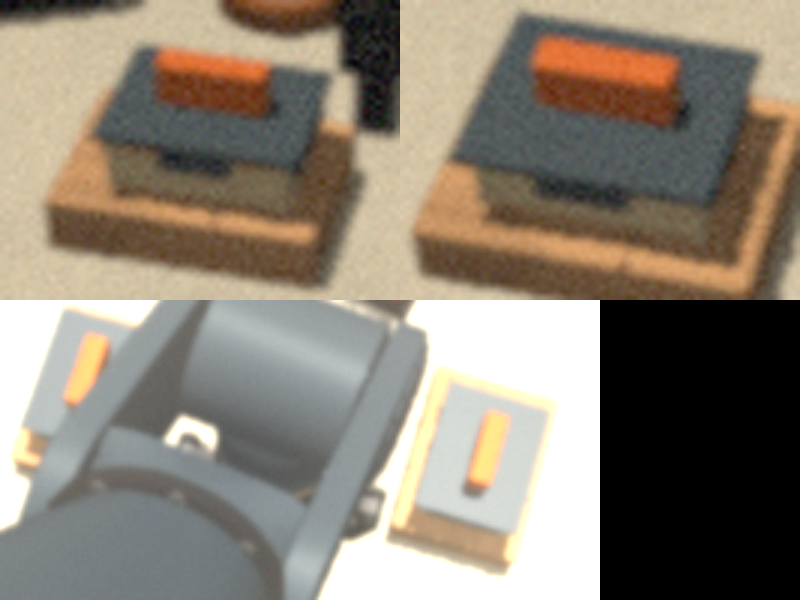

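The cover (side crop corners (95,135), (310,165)) sits level and flush, with its clip at (195,162). It looks the same as the done box beside it, and the gripper is well clear.

```bash
python3 -c "
from station import order
print(order.sign_off())"
```

```text
the job is handed in; nothing more can be done
None
```

The loose dark-grey cover is snapped onto the open junction box and released; the final pictures show it level and flush, the highest press reading was about 28 N, and I handed the job in at about 25 s.

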